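# Pull-check the terminal studs

### The job

Pull-check the two terminal studs, the square-headed one first and then the round-headed one: grip the stud's head (touch nothing else of the stand), tug it straight up with about 15 N so that the pointer stands between the two marks for a second, never far beyond the upper mark, then ease it back down fully home, without letting it snap back, and let go. A stud that comes out instead is a reject: set it down in the grey tray, not dropped, before going on. Leave the other things on the bench where they are.

Things in the scene. Friction and masses are not known exactly. Their poses are not given: they have to be found in the camera images.
- stand_a: pull-check stand of the square-headed stud, fixed. Origin: underside, on the stud's axis; z up. Aluminium base, x -45..45, y -44..56, 16 mm high. On it a sprung carriage: black block, x -22..22, y -18..44, top 58 mm up at rest. Gauge post 10 x 10 mm at x 37, y 30, 116 mm tall, with two white marks 6 and 12 mm above the carriage's steel pointer at rest
- stand_b: pull-check stand of the round-headed stud, fixed. Origin: underside, on the stud's axis; z up. Aluminium base, x -45..45, y -44..56, 16 mm high. On it a sprung carriage: black block, x -22..22, y -18..44, top 58 mm up at rest. Gauge post 10 x 10 mm at x 37, y 30, 116 mm tall, with two white marks 6 and 12 mm above the carriage's steel pointer at rest
- stand_a_seat (a point): the point under the foot of the seated square-headed stud when the carriage rests: 26 mm above the origin of stand a
- stand_b_seat (a point): the same point of stand b, for the round-headed stud
- stud_a: steel stud, square head 22 x 22 mm, 72 mm long, about 0.15 kg; origin: centre of its foot, z up its axis, x and y square to the head's faces, within 0.35 rad of its stand's. Shank 16 mm dia to 44 mm (8 mm neck at 8..18), head 44..72 mm. Seated, the head is 70..98 mm above the table. Hidden in the block it is caught (1.5 mm play, then the carriage lifts with it) or not caught and slides freely out
- stud_b: steel stud, round head 26 mm dia, 72 mm long, about 0.15 kg; origin: centre of its foot, z up its axis. Shank 16 mm dia to 44 mm (8 mm neck at 8..18), head 44..72 mm. Seated, the head is 70..98 mm above the table. Hidden in the block it is caught (1.5 mm play, then the carriage lifts with it) or not caught and slides freely out
- stud_a_head (a point): centre of the square head, 58 mm up the stud's axis from its foot
- stud_b_head (a point): centre of the round head, 58 mm up the stud's axis from its foot
- carriage_a (a joint): lift in m of the sprung carriage of stand a: 0 at rest, up positive, stop at 0.018. With a caught stud the pull is about 6.5 N as it leaves rest, then 1 N more per mm: marks at 0.006 (12 N) and 0.012 (18 N), middle 0.009 (15 N). Springs back if released
- carriage_b (a joint): lift in m of the sprung carriage of stand b: 0 at rest, up positive, stop at 0.018. With a caught stud the pull is about 6.5 N as it leaves rest, then 1 N more per mm: marks at 0.006 (12 N) and 0.012 (18 N), middle 0.009 (15 N). Springs back if released
- tray: grey reject tray, fixed, open on top: 100 mm in x, 130 mm in y, 30 mm high, walls and floor 4 mm; origin: centre of its underside, z up. Empty; room for both studs, standing or lying
- can: bystander: capacitor can, 30 mm dia, 75 mm tall, standing beside stand a; origin: centre of its underside
- choke: bystander: wound spool, 32 mm dia, 44 mm tall, standing beside stand b; origin: centre of its underside
- transformer: bystander: small transformer, 44 x 50 x 40 mm, behind the tray; origin: centre of its underside
- driver: bystander: black screwdriver, 160 mm long, lying at the far side; origin near its middle, on the table
- heatsink: bystander: finned heat sink, 60 x 50 x 30 mm, in front of stand a; origin: centre of its underside
- tape: bystander: roll of amber tape, 90 mm dia, 24 mm high; origin: centre of its underside
- jar: bystander: clear jar, 56 mm dia, 75 mm tall, behind stand b; origin: centre of its underside
- drill: bystander: cordless drill lying on its side, about 290 x 200 x 52 mm; origin: under the middle of its body
Things that resemble listed ones, but are neither listed nor needed, are in the scene too. Leave any blue or yellow look-alike of the tray alone.

How it is judged:
By the outcome, as a careful person would: the job done as asked, in the order asked, and still so for the second after the job is handed in, with the robot touching nothing.
It also fails if it takes over 64 s, if anything falls off the work surface, if the arm or the gripper's body presses on something with over 40 N, if the wrist force passes 120 N, or if a joint passes its speed limit or range.

### The arm

A 7-joint arm with a two-finger parallel gripper is mounted at the origin on the work surface. World frame = base frame: x ahead of the robot, y to its left, z up, the work surface at z = 0. Lengths are in mm, angles in rad, forces in N, time in s.
With the tool pointing down it reaches from about 400 to 875 mm from the base axis. Payload 4.4 kg.
Tool frame: the origin (TCP) lies at the very end of the fingers, on their centre line; the grasp point (between the pads) lies 19 mm behind it; z points along the fingers, y is the line along which they close (so a half turn about z gives the same grasp; the last joint's range is limited). The gripper opens to 85 mm and grips with 20 to 120 N. Pads are 22 mm wide; open, the fingers measure 114 mm over their backs; the gripper's body (76 mm by 85 mm) begins 54 mm behind the grasp point. The pads swing forward as they close: fully open they stand 13 mm farther back than shut.
Start: joints at [1.25, 0.628, 0.038, 1.517, -0.027, 0.996, -0.02], TCP at [163.861, -629.021, 231.313] pointing down, gripper open.
Joint ranges: [-3.06, 3.06], [-0.37, 2.12], [-1.25, 1.32], [0.18, 2.47], [-1.1, 4.24], [0.23, 1.98], [-2.94, 2.94]. Speed limits (rad/s): [2.57, 2.57, 3.14, 3.14, 3.14, 3.14, 3.14].

### API

Orientations are given as [roll, pitch, yaw] about the fixed x, y, z axes, in that order (R = Rz(yaw) Ry(pitch) Rx(roll)).
In Python, from cell import ctrl gives the robot as it stands.
- The arm moves only by the tool step_arm, never from a script. Its argument "series" is a list that holds one entry, the list of rows, each a list of 7 numbers: the turn, a rotation vector about the tool's x, y, z as a fraction of full scale, then the shift along the tool's x, y, z as a fraction of full scale, then the closure, from 0 (fully open) to 1 (shut). In form: [[[ax, ay, az, tx, ty, tz, gripper], ...]]. A call has 1 to 12 rows; each row shifts and turns the commanded pose from where the row before left it, along the tool's axes as they then stand; what a row does not reach is not made up. Full scale, the value 1, is 150 mm for a shift and 45 degrees for a turn. A row lasts 1/10 s, in which the tool goes at most 50 mm and 8.59 degrees, less where a joint would pass 70% of its speed; a pose out of reach is approached as far as the arm can. A call with a number of a shift or a turn outside -1 to 1 is refused whole. A call with a gripper value outside its range is refused whole. The fingers move at their own pace and stop on an object; the grip force is fixed at half the most. Time passes only in rows, so rows that do not move let the fingers close. It gives the time, the measured TCP pose, the force, the opening and the grip force at its end, in the units of the state.
- ctrl.read_state(): the state, without advancing time (a new reading comes with each control period).
- ctrl.get_image(name): name is "scene" or "top" or "wrist"; returns a dict with "img" (480x640x3 uint8, red, green, blue), "fx", "fy", "cx", "cy" (pixels), "R" (3x3) and "t" (3): a world point X has camera coordinates R X + t. Camera axes: x right, y down, z forward; pixel columns grow to the right and rows downward; lengths in mm; the calibration is good to about 2 mm. A picture is of the moment at which its call begins. There is no depth.
- ctrl.finish_job(): hands the job in; it is judged then, once.
Trained networks look in a picture, given as the dict that the camera call returned (one of the last four; its "shot" number tells which), for a name from the list of things; names that differ only in an ending like _2 or _b are one class to them, and where a whole thing is asked for, a point or a joint stands for the part that bears it (a point fixed in the world has none). Each returns a list of dicts, best first, with "score" (0 to 1); they miss things now and then, are a little off and sometimes report something else, mostly with a low value. They report only what shows in the picture. A call takes as long as a camera call. They do not tell look-alikes from the thing itself.
- ctrl.recognise(picture, thing): "centre" ([column, row] in pixels, amid what is visible of it).
The state is a dict: "clock": time; "qpos": joint angles; "qd": joint speeds; "tau": joint torques, N m; "eef_pos": TCP position; "tool_rot": TCP orientation; "force": force on the tool from outside, world axes, zero at the start; "torque": the same for the moment, N m; "width": finger opening in mm; "gripper_force": force on a finger pad.
Only numpy, scipy, OpenCV 4.12 (cv2) and the standard library are available. Lean on these libraries where they do the work, as an engineer would, in place of code of your own. Each camera call takes 0.05 s, during which the arm holds its last target. There are 200 camera calls.

## Working session

There is one attempt and no reset: what is moved stays moved. The work goes in short steps, Python scripts to look and compute and a tool call to move; the robot and the scene stay as the last step left them, time stands still between calls to the robot, and variables do not carry over. Pictures are saved under pics/ and viewed, at most 10 in all, crops included, and the job is handed in when it is done.

Besides the shell and the picture viewer there is one more tool, called after "Emit:" as name(argument=value, ...), one argument or row to a line, values as JSON. step_arm: Moves the arm, as the interface text tells. Shift numbers are shares of 150 mm and turn numbers shares of 45 degrees, none past 1 either way. Its arguments: {"type":"object","properties":{"series":{"type":"array","items":{"type":"array","items":{"type":"array","items":{"type":"number","minimum":-1,"maximum":1}}}}},"required":["series"]}

```bash
mkdir -p pics; ls; python3 - <<'E'
from cell import ctrl
import cv2,pickle
s=ctrl.read_state();print({k:s[k] for k in('clock','eef_pos','tool_rot','force','width')})
P={}
for n in('scene','top'):
    p=ctrl.get_image(n);P[n]=p
    cv2.imwrite(f'pics/{n}0.png',p['img'][:,:,::-1])
    for t in('stand_a','stud_a','stud_a_head','stud_b','stud_b_head','tray','can','choke','heatsink','carriage_a'):
        print(n,t,[(([round(v) for v in r['centre']]),round(r['score'],2)) for r in ctrl.recognise(p,t)])
pickle.dump(P,open('p0.pkl','wb'))
print(ctrl.read_state()['clock'])
E
```

```text
pics
{'clock': 0.0, 'eef_pos': array([ 163.69355739, -628.42418294,  230.38156328]), 'tool_rot': array([-3.13971119e+00,  2.18651918e-05,  2.54793569e-01]), 'force': array([-0.27007675,  0.19763453, -0.07602098]), 'width': 85.56080610426078}
scene stand_a [([178, 339], 0.72), ([316, 257], 0.67)]
scene stud_a [([310, 235], 0.73), ([448, 197], 0.72), ([168, 322], 0.53)]
scene stud_a_head [([379, 198], 0.5), ([311, 239], 0.43)]
scene stud_b [([310, 235], 0.73), ([448, 197], 0.72), ([168, 322], 0.53)]
scene stud_b_head [([167, 318], 0.76), ([400, 220], 0.4), ([443, 211], 0.33)]
scene tray [([319, 175], 0.72), ([384, 152], 0.63), ([378, 201], 0.6)]
scene can [([284, 265], 0.91), ([314, 257], 0.64), ([378, 200], 0.44)]
scene choke [([139, 362], 0.55)]
scene heatsink [([302, 226], 0.92)]
scene carriage_a [([180, 329], 0.87), ([317, 250], 0.71), ([398, 221], 0.2)]
top stand_a [([443, 269], 0.82), ([313, 256], 0.79)]
top stud_a [([460, 263], 0.55), ([317, 252], 0.4)]
top stud_a_head [([317, 252], 0.6)]
top stud_b [([460, 263], 0.55), ([317, 252], 0.4)]
top stud_b_head []
top tray [([237, 335], 0.72), ([150, 316], 0.66), ([224, 266], 0.58)]
top can [([347, 260], 0.7)]
top choke [([476, 263], 0.44)]
top heatsink [([300, 290], 0.56)]
top carriage_a [([447, 266], 0.97), ([311, 251], 0.58)]
1.1
```

View pics/scene0.png

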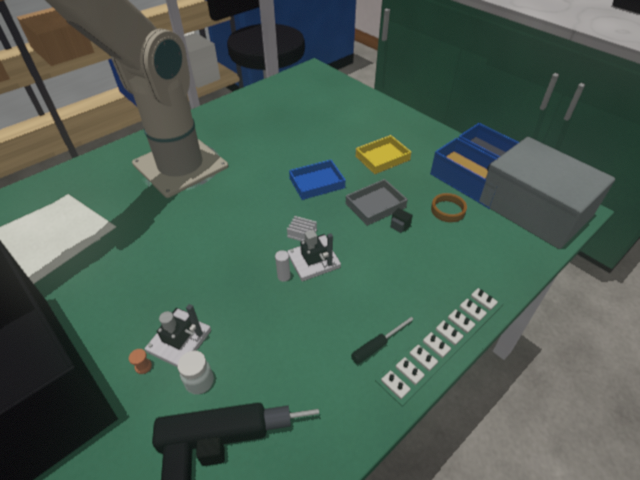

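View pics/top0.png

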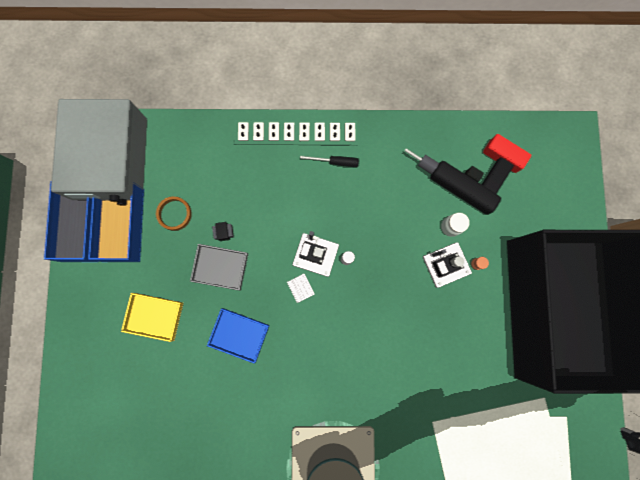

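```bash
cat > h.py <<'E'
import pickle,numpy as np
def ray(p,uv,z):
    d=p['R'].T@np.array([(uv[0]-p['cx'])/p['fx'],(uv[1]-p['cy'])/p['fy'],1]);c=-p['R'].T@p['t']
    return c+d*(z-c[2])/d[2]
def proj(p,X):
    q=p['R']@np.array(X,float)+p['t'];return np.array([p['fx']*q[0]/q[2]+p['cx'],p['fy']*q[1]/q[2]+p['cy']])
E
python3 - <<'E'
from h import *
P=pickle.load(open('p0.pkl','rb'))
for n in P: print(n,(-P[n]['R'].T@P[n]['t']).round(),P[n]['R'].round(2).tolist(),P[n]['fx'])
for n,uv,z in [('top',(460,263),98),('top',(317,252),98),('top',(237,335),15),('top',(150,316),15),('top',(224,266),15),('top',(347,260),75),('top',(476,263),44),('top',(300,290),30),('scene',(310,235),84),('scene',(448,197),84),('scene',(167,318),84),('scene',(319,175),15),('scene',(384,152),15),('scene',(378,201),15)]:
    print(n,uv,z,ray(P[n],uv,z).round())
E
```

```text
scene [1073. -417.  837.] [[0.68, 0.74, 0.0], [0.54, -0.49, -0.68], [-0.5, 0.46, -0.73]] 456.3941019553369
top [ 419.   51. 1235.] [[0.0, -1.0, 0.01], [-0.99, -0.0, -0.14], [0.14, -0.01, -0.99]] 463.789923712615
top (460, 263) 98 [ 510. -312.   98.]
top (317, 252) 98 [537.  40.  98.]
top (237, 335) 15 [330. 245.  15.]
top (150, 316) 15 [378. 471.  15.]
top (224, 266) 15 [508. 284.  15.]
top (347, 260) 75 [519. -35.  75.]
top (476, 263) 44 [ 514. -371.   44.]
top (300, 290) 30 [445.  83.  30.]
scene (310, 235) 84 [530.  46.  84.]
scene (448, 197) 84 [663. 382.  84.]
scene (167, 318) 84 [ 509. -305.   84.]
scene (319, 175) 15 [322. 262.  15.]
scene (384, 152) 15 [373. 478.  15.]
scene (378, 201) 15 [509. 305.  15.]
```

```bash
python3 - <<'E'
from h import *
import cv2
P=pickle.load(open('p0.pkl','rb'))
def c(n,x,y):
    return cv2.resize(P[n]['img'][y:y+60,x:x+80],(400,300),interpolation=cv2.INTER_CUBIC)
m=np.vstack([np.hstack([c('scene',270,215),c('scene',130,295)]),np.hstack([c('top',275,225),c('top',410,230)])])
cv2.imwrite('pics/crop1.png',m[:,:,::-1])
E
```

```text
(no output)
```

View pics/crop1.png

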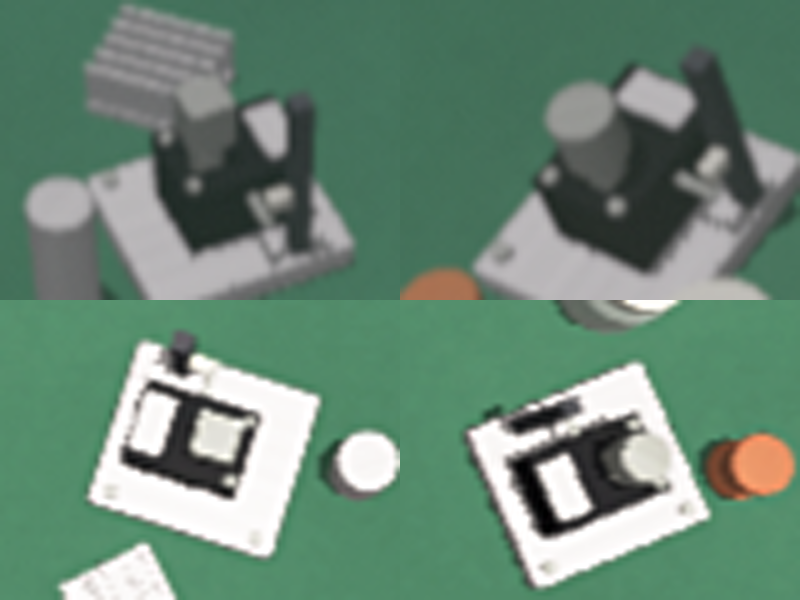

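Emit:
step_arm(
  series=[
    [[0,0,0,0.052,-0.2,-0.133,0],[0,0,0,0.052,-0.2,-0.133,0],[0,0,0,0.052,-0.2,-0.133,0],[0,0,0,0.052,-0.2,-0.133,0],[0,0,0,0.052,-0.2,-0.133,0],[0,0,0,0.052,-0.2,-0.133,0],[0,0,0,0.211,-0.097,0,0],[0,0,0,0.211,-0.097,0,0],[0,0,0,0.211,-0.097,0,0],[0,0,0,0.211,-0.097,0,0],[0,0,0,0.211,-0.097,0,0],[0,0,0,0,0,0,0]],
  ],
)

```text
clock: 2.3
eef_pos: [302.6, -329.3, 351.3]
tool_rot: [-3.141, -0.003, 0.263]
force: [0.7, 0.0, 0.9]
width: 85.2
gripper_force: 0.0
```

Emit:
step_arm(
  series=[
    [[0,0,0,0.2,-0.155,0,0],[0,0,0,0.2,-0.155,0,0],[0,0,0,0.2,-0.155,0,0],[0,0,0,0.2,-0.155,0,0],[0,0,0,0.2,-0.155,0,0],[0,0,0,0.2,-0.155,0,0],[0,0,0,0.164,-0.205,0.1,0],[0,0,0,0.164,-0.205,0.1,0],[0,0,0,0.164,-0.205,0.1,0],[0,0,0,0.164,-0.205,0.1,0],[0,0,0,0.164,-0.205,0.1,0],[0,0,0,0,0,0,0]],
  ],
)

```text
clock: 3.5
eef_pos: [518.4, 32.9, 274.3]
tool_rot: [-3.138, 0.001, 0.263]
force: [0.3, -0.6, 0.7]
width: 85.5
gripper_force: 0.0
```

Emit:
step_arm(
  series=[
    [[0,0,0.147,0,0,0,0.4],[0,0,0.147,0,0,0,0.4],[0,0,0.147,0,0,0,0.4],[0,0,0.147,0,0,0,0.4],[0,0,0.147,0,0,0,0.4],[0,0,0,0,0,0,0.4],[0,0,0,0,0,0,0.4]],
  ],
)

```text
clock: 4.2
eef_pos: [517.9, 26.6, 276.2]
tool_rot: [3.141, -0.0, -0.321]
force: [-0.6, 0.4, -0.5]
width: 51.3
gripper_force: 0.0
```

```bash
python3 - <<'E'
from cell import ctrl
import cv2,pickle
s=ctrl.read_state();print({k:s[k] for k in('clock','eef_pos','tool_rot','force','width','qpos')})
p=ctrl.get_image('wrist');pickle.dump(p,open('w1.pkl','wb'))
print(p['R'].round(3).tolist(),(-p['R'].T@p['t']).round(),p['fx'])
for t in('stud_a','stud_a_head'): print(t,ctrl.recognise(p,t))
cv2.imwrite('pics/w1.png',p['img'][:,:,::-1])
E
```

```text
{'clock': 4.2, 'eef_pos': array([517.88303313,  26.57285724, 276.21127688]), 'tool_rot': array([ 3.14119619e+00, -3.79412223e-04, -3.20665992e-01]), 'force': array([-0.60390499,  0.4187731 , -0.52527359]), 'width': 51.25552595118269, 'qpos': array([ 0.00342256,  0.39008666, -0.15280582,  1.81968667,  0.07254356,
        0.93701658, -2.07252422])}
[[-0.315, -0.949, 0.001], [-0.912, 0.303, 0.275], [-0.261, 0.086, -0.961]] [584.   4. 419.] 417.8672087405331
stud_a [{'centre': [387.3, 164.1], 'score': 0.74}, {'centre': [300.2, 189.4], 'score': 0.71}, {'centre': [624.9, 93.4], 'score': 0.48}]
stud_a_head [{'centre': [299.4, 189.3], 'score': 0.7}]
```

View pics/w1.png

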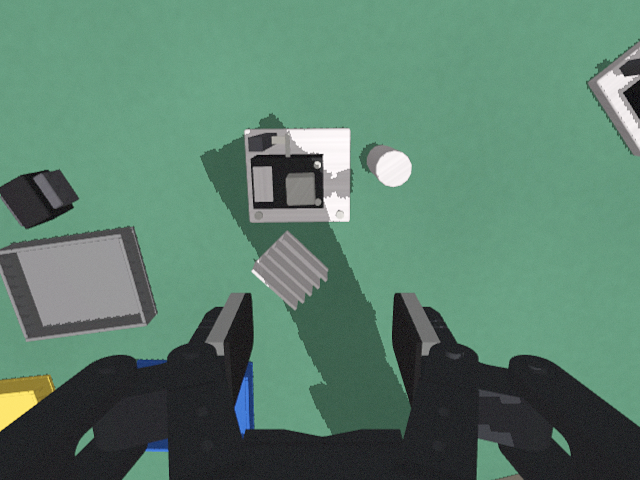

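```bash
python3 - <<'E'
from h import *
import cv2
p=pickle.load(open('w1.pkl','rb'))
g=cv2.cvtColor(p['img'],cv2.COLOR_RGB2GRAY)
print(g[166:212:3,278:332:3])
m=(g>75).astype(np.uint8);m[:, :281]=0;m[:,326:]=0;m[:168]=0;m[212:]=0
n,l,s,c=cv2.connectedComponentsWithStats(m,connectivity=4)
k=l[189,300];print(s[k],c[k])
cs,_=cv2.findContours((l==k).astype(np.uint8),cv2.RETR_EXTERNAL,cv2.CHAIN_APPROX_NONE)
r=cv2.minAreaRect(cs[0]);print(r)
B=[ray(p,q,98) for q in cv2.boxPoints(r)]
print(np.round(B,1)); print(np.mean(B,0),[np.degrees(np.arctan2(*(B[(i+1)%4]-B[i])[1::-1])) for i in range(4)],[np.linalg.norm(B[i]-B[i-1]) for i in range(2)])
cv2.imwrite('pics/c2.png',cv2.resize(p['img'][120:230,235:365],(780,660)[:2] if 0 else (700,592),interpolation=cv2.INTER_NEAREST)[:,:,::-1])
for uv in [(247,129),(350,128),(350,221),(250,222)]: print(ray(p,uv,16).round(1))
E
```

```text
[[ 34  32  29  38  30  31  36  37  35  29  37  32 131 133 210 189 248 248]
 [ 27  33  32  34  36  32  30  32  33  29  29  33  31  49  67 157 229 248]
 [ 39  31  35  29  37  36  52  48  52  63  63  76  28  26  35 132 181 234]
 [ 32  31  35  79 108 106 106 104 109 107 108 106  82  31  28 122 166 163]
 [ 31  34  30 131 125 129 129 137 136 133 135 137  91  23  30 119 167 162]
 [ 34  30  32 137 135 135 134 139 135 136 137 137  91  24  35 123 162 164]
 [ 32  31  33 134 132 130 134 133 135 133 134 135  95  33  30 119 165 165]
 [ 25  36  35 131 134 134 137 131 138 136 131 139  94  31  34 126 170 169]
 [ 36  35  30 132 131 135 134 132 133 133 133 130 100  28  23  99 164 163]
 [ 37  25  28 130 135 137 133 132 137 132 130 133 112  31  33  95 164 162]
 [ 29  39  33 128 136 135 131 135 131 137 131 135 114  25  31  97 173 154]
 [ 37  27  23 137 132 132 133 131 135 132 132 132 115 136  89 155 248 246]
 [ 32  35  25 131 132 133 135 129 130 133 134 132 121 135 141  92 248 247]
 [ 30  27  33  45 100  78  78  75  54  56  34  32  23 118  26 100 254 250]
 [ 98  99  98 101 101  99 102 124 125 122 126 127 124 124 124 145 184 248]
 [159 161 163 160 161 162 161 161 160 161 162 162 161 163 161 164 159 246]]
[286 172  36  34 963] [300.96053998 189.18068536]
((303.0961608886719, 189.01922607421875), (33.343170166015625, 34.6274299621582), 87.27368927001953)
[[553.9  44.2  98. ]
 [546.7  18.7  98. ]
 [521.8  25.7  98. ]
 [529.1  51.8  98. ]]
[537.87032297  35.07996119  98.        ] [np.float64(-105.65870047183111), np.float64(164.2699525249309), np.float64(74.39770025999897), np.float64(-17.03558609757084)] [np.float64(25.981537264946777), np.float64(26.509659299851158)]
[596.2  74.1  16. ]
[566.7 -17.5  16. ]
[481.4   9.1  16. ]
[511.8 103.7  16. ]
```

View pics/c2.png

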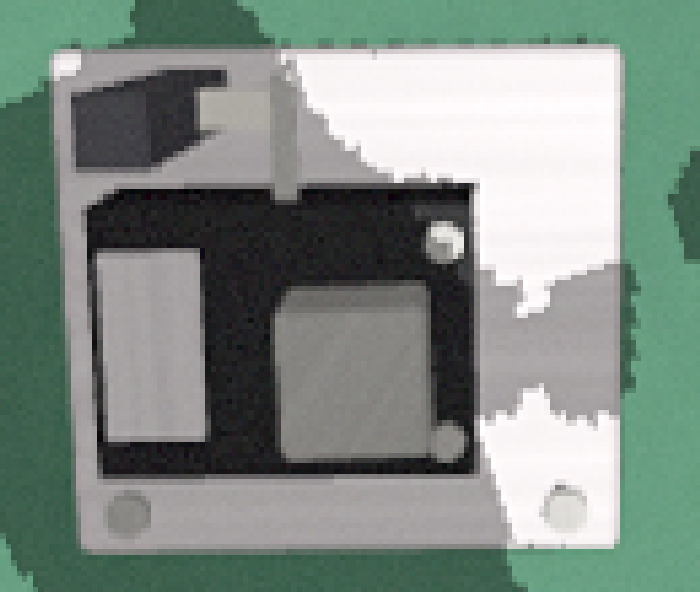

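```bash
python3 - <<'E'
from h import *
p=pickle.load(open('w1.pkl','rb'))
B=[ray(p,(235+x/5.385,120+y/5.385),98) for x,y in [(275,315),(430,310),(433,456),(280,462)]]
print(np.round(B,1),np.mean(B,0),[np.degrees(np.arctan2(*(B[(i+1)%4]-B[i])[1::-1])) for i in range(4)])
# stand origin: base corners at z16 (in stand coords)
C=[ray(p,(235+x/5.385,120+y/5.385),16) for x,y in [(50,48),(622,45),(618,547),(84,552)]]
L=np.array([[45,56],[45,-44],[-45,-44],[-45,56]])
A=np.array([[a,-b,1,0] for a,b in L]+[[b,a,0,1] for a,b in L],float)
r=np.linalg.lstsq(A,np.r_[[c[0] for c in C],[c[1] for c in C]],rcond=None);print(np.round(C,1),r[0],r[1],np.degrees(np.arctan2(r[0][1],r[0][0])))
P=pickle.load(open('p0.pkl','rb'))
print(ray(P['top'],(318.4,252.4),98))
E
```

```text
[[549.8  44.8  98. ]
 [543.5  23.6  98. ]
 [523.3  29.9  98. ]
 [529.5  51.3  98. ]] [536.54026525  37.39852823  98.        ] [np.float64(-106.52692870468465), np.float64(162.52993978102532), np.float64(73.90814427613947), np.float64(-17.784491885252802)]
[[597.   76.5  16. ]
 [566.2 -17.8  16. ]
 [480.9   9.5  16. ]
 [511.1 103.3  16. ]] [ 9.45229895e-01 -3.02920647e-01  5.37006084e+02  3.71945002e+01] [0.80330484] -17.76925106866873
[535.53390628  36.91450374  98.        ]
```

Emit:
step_arm(
  series=[
    [[0,0,-0.031,0,0,0,0.4],[0,0,0,0.05,-0.053,0,0.4],[0,0,0,0.05,-0.053,0,0.4],[0,0,0,0,0,0.2,0.4],[0,0,0,0,0,0.2,0.4],[0,0,0,0,0,0.2,0.4],[0,0,0,0,0,0.2,0.4],[0,0,0,0,0,0.1,0.4],[0,0,0,0,0,0.1,0.4],[0,0,0,0,0,0,0.4],[0,0,0,0,0,0,0.4],[0,0,0,0,0,0,0.4]],
  ],
)

```text
clock: 5.55
eef_pos: [537.9, 38.6, 126.8]
tool_rot: [-3.141, -0.002, -0.298]
force: [-0.1, 0.3, -0.0]
width: 50.8
gripper_force: 0.0
```

```bash
python3 - <<'E'
from cell import ctrl
from h import *
import cv2
s=ctrl.read_state();print({k:s[k] for k in('clock','eef_pos','tool_rot','force','width')})
p=ctrl.get_image('wrist');pickle.dump(p,open('w2.pkl','wb'))
print(proj(p,(536.7,37.3,98)),proj(p,s['eef_pos']))
cv2.imwrite('pics/w2.png',p['img'][:,:,::-1])
E
```

```text
{'clock': 5.55, 'eef_pos': array([537.9307247 ,  38.59106711, 126.76211572]), 'tool_rot': array([-3.14074782e+00, -1.55767940e-03, -2.97784445e-01]), 'force': array([-0.08525812,  0.31416057, -0.01634959]), 'width': 50.770460220045905}
[325.13623913 283.58112505] [321.35230548 310.84920515]
```

View pics/w2.png

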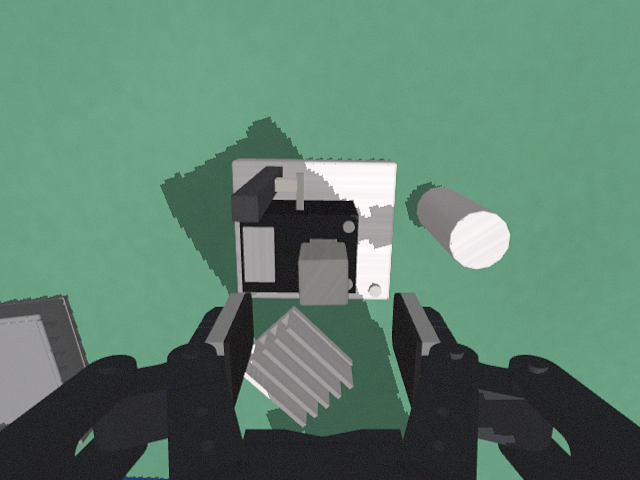

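Emit:
step_arm(
  series=[
    [[0,0,0,-0.005,0.011,0.1,0.4],[0,0,0,0,0,0.1,0.4],[0,0,0,0,0,0.1,0.4],[0,0,0,0,0,0.05,0.4],[0,0,0,0,0,0.05,0.4],[0,0,0,0,0,0,0.4],[0,0,0,0,0,0,0.4]],
  ],
)

```text
clock: 6.3
eef_pos: [536.1, 36.9, 66.4]
tool_rot: [-3.141, -0.001, -0.298]
force: [0.1, 0.5, -0.7]
width: 51.3
gripper_force: 0.0
```

Emit:
step_arm(
  series=[
    [[0,0,0,0,0,0,0.55],[0,0,0,0,0,0,0.65],[0,0,0,0,0,0,0.7],[0,0,0,0,0,0,0.75],[0,0,0,0,0,0,0.85],[0,0,0,0,0,0,1],[0,0,0,0,0,0,1],[0,0,0,0,0,0,1],[0,0,0,0,0,0,1]],
  ],
)

```text
clock: 7.2
eef_pos: [536.2, 37.4, 66.4]
tool_rot: [-3.141, -0.001, -0.298]
force: [0.7, 2.8, 5.6]
width: 21.1
gripper_force: 59.6
```

Emit:
step_arm(
  series=[
    [[0,0,0,0,0,-0.007,1],[0,0,0,0,0,-0.007,1],[0,0,0,0,0,-0.007,1],[0,0,0,0,0,-0.007,1],[0,0,0,0,0,-0.007,1],[0,0,0,0,0,0,1],[0,0,0,0,0,0,1]],
  ],
)

```text
clock: 7.9
eef_pos: [535.5, 37.4, 71.2]
tool_rot: [-3.141, 0.001, -0.298]
force: [0.8, 4.7, -3.8]
width: 20.9
gripper_force: 58.8
```

Emit:
step_arm(
  series=[
    [[0,0,0,0,0,-0.007,1],[0,0,0,0,0,-0.007,1],[0,0,0,0,0,0,1],[0,0,0,0,0,0,1]],
  ],
)

```text
clock: 8.3
eef_pos: [535.5, 37.3, 73.4]
tool_rot: [-3.141, 0.0, -0.298]
force: [1.5, 4.4, -3.0]
width: 21.3
gripper_force: 58.9
```

```bash
python3 - <<'E'
from cell import ctrl
from h import *
import cv2
p=ctrl.get_image('scene');w=ctrl.get_image('wrist')
F=[ctrl.read_state()['force']]
P=pickle.load(open('p0.pkl','rb'))
f=lambda i:cv2.resize(i,(400,300),interpolation=cv2.INTER_CUBIC)
c=lambda i:f(i[215:275,270:350])
m=np.vstack([np.hstack([c(P['scene']['img']),c(p['img'])]),np.hstack([f(pickle.load(open('w2.pkl','rb'))['img'][140:320,200:440]),f(w['img'][140:320,200:440])])])
cv2.imwrite('pics/crop3.png',m[:,:,::-1]);print(F)
E
```

```text
[array([ 0.99701123,  4.68068571, -2.17017681])]
```

View pics/crop3.png

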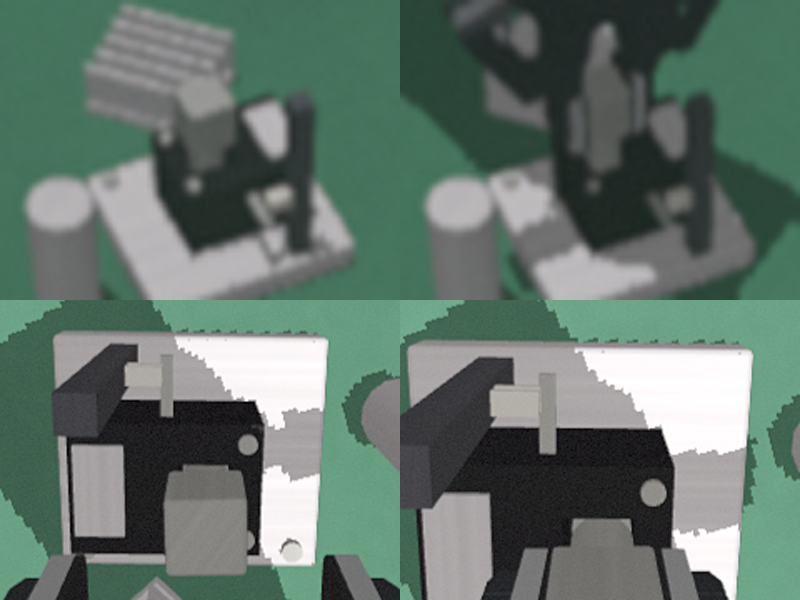

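Emit:
step_arm(
  series=[
    [[0,0,0,0,0,-0.014,1],[0,0,0,0,0,-0.014,1],[0,0,0,0,0,-0.014,1],[0,0,0,0,0,-0.014,1],[0,0,0,0,0,0,1]],
  ],
)

```text
clock: 8.9
eef_pos: [535.7, 37.0, 82.1]
tool_rot: [-3.141, -0.0, -0.298]
force: [0.5, 5.2, -0.1]
width: 21.2
gripper_force: 59.3
```

Emit:
step_arm(
  series=[
    [[0,0,0,0,0,-0.03,1],[0,0,0,0,0,-0.03,1],[0,0,0,0,0,-0.03,1],[0,0,0,0,0,-0.03,1],[0,0,0,0,0,-0.04,1],[0,0,0,0,0,-0.05,1],[0,0,0,0,0,-0.06,1],[0,0,0,0,0,-0.06,1],[0,0,0,0,0,-0.04,1],[0,0,0,0,0,0,1],[0,0,0,0,0,0,1]],
  ],
)

```text
clock: 10.0
eef_pos: [535.7, 36.8, 137.4]
tool_rot: [3.142, -0.0, -0.298]
force: [0.2, -0.5, -2.2]
width: 21.3
gripper_force: 59.3
```

```bash
python3 - <<'E'
from cell import ctrl
from h import *
import cv2
s=ctrl.read_state();print(s['clock'],s['eef_pos'],s['force'])
P=pickle.load(open('p0.pkl','rb'))['top']
# grey tray: corners of the rim by segmentation around (220,267)
i=P['img'].astype(int);m=((i.max(2)-i.min(2))<25).astype(np.uint8);m[:,:185]=0;m[:,255:]=0;m[:238]=0;m[300:]=0
n,l,st,c=cv2.connectedComponentsWithStats(m);k=l[267,220];print(st[k])
cs,_=cv2.findContours((l==k).astype(np.uint8),0,1);r=cv2.minAreaRect(cs[0])
B=[ray(P,q,30) for q in cv2.boxPoints(r)];print(np.round(B),np.mean(B,0))
E
```

```text
10.0 [535.68787761  36.76770259 137.41475872] [ 0.17331944 -0.50727064 -2.18708544]
[ 190  244   58   47 1989]
[[467. 369.  30.]
 [566. 355.  30.]
 [542. 221.  30.]
 [444. 237.  30.]] [504.94766076 295.15633636  30.        ]
```

Emit:
step_arm(
  series=[
    [[0,0,0,-0.045,-0.09,0,1],[0,0,0,-0.09,-0.187,0,1],[0,0,0,-0.09,-0.187,0,1],[0,0,0,-0.09,-0.187,0,1],[0,0,0,-0.09,-0.187,0,1],[0,0,0,-0.09,-0.187,0,1],[0,0,0,-0.09,-0.187,0,1],[0,0,0,-0.055,-0.115,0,1],[0,0,0,-0.045,-0.09,0,1],[0,0,0,0,0,0,1],[0,0,0,0,0,0,1],[0,0,0,0,0,0,1]],
  ],
)

```text
clock: 11.2
eef_pos: [500.2, 268.4, 137.1]
tool_rot: [3.14, -0.0, -0.3]
force: [0.3, -0.6, -1.5]
width: 21.2
gripper_force: 59.3
```

Emit:
step_arm(
  series=[
    [[0,0,0,0,0,0.1,1],[0,0,0,0,0,0.15,1],[0,0,0,0,0,0.1,1],[0,0,0,0,0,0.1,1],[0,0,0,0,0,0.07,1],[0,0,0,0,0,0,1],[0,0,0,0,0,0,1]],
  ],
)

```text
clock: 11.9
eef_pos: [500.3, 269.7, 59.5]
tool_rot: [3.142, -0.0, -0.299]
force: [0.4, 0.6, -2.3]
width: 20.9
gripper_force: 59.3
```

```bash
python3 - <<'E'
from cell import ctrl
from h import *
import cv2
s=ctrl.read_state();print(s['clock'],s['eef_pos'],s['force'])
a=ctrl.get_image('top');w=ctrl.get_image('wrist');pickle.dump((a,w),open('t1.pkl','wb'))
m=np.hstack([cv2.resize(a['img'][210:330,140:300],(400,300)),cv2.resize(w['img'],(400,300))])
cv2.imwrite('pics/t1.png',m[:,:,::-1])
E
```

```text
11.9 [500.34597189 269.71162716  59.50131278] [ 0.3680844   0.6427927  -2.26204009]
```

View pics/t1.png

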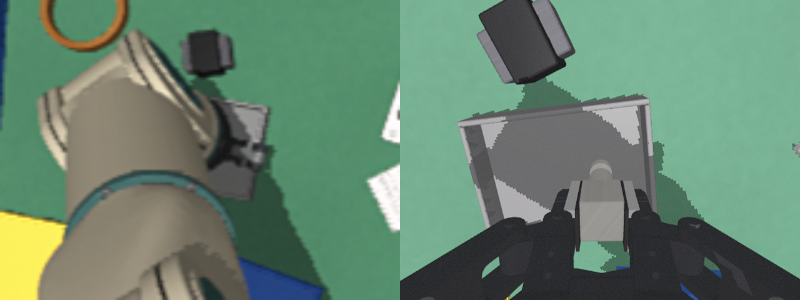

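Emit:
step_arm(
  series=[
    [[0,0,0,0,0,0.03,1],[0,0,0,0,0,0.03,1],[0,0,0,0,0,0.013,1],[0,0,0,0,0,0.007,1],[0,0,0,0,0,0,1],[0,0,0,0,0,0,1]],
  ],
)

```text
clock: 12.6
eef_pos: [499.9, 270.2, 47.3]
tool_rot: [-3.142, -0.0, -0.298]
force: [-0.1, -0.5, -1.4]
width: 21.1
gripper_force: 59.3
```

Emit:
step_arm(
  series=[
    [[0,0,0,0,0,0.006,1],[0,0,0,0,0,0.006,1],[0,0,0,0,0,0,1],[0,0,0,0,0,0,1]],
  ],
)

```text
clock: 13.0
eef_pos: [499.9, 270.2, 45.5]
tool_rot: [3.142, -0.0, -0.298]
force: [0.9, -0.4, -2.4]
width: 20.8
gripper_force: 59.3
```

Emit:
step_arm(
  series=[
    [[0,0,0,0,0,0.005,1],[0,0,0,0,0,0,1],[0,0,0,0,0,0,1]],
  ],
)

```text
clock: 13.3
eef_pos: [499.9, 270.2, 44.7]
tool_rot: [-3.142, -0.0, -0.298]
force: [-0.3, -0.6, -0.9]
width: 21.2
gripper_force: 59.3
```

Emit:
step_arm(
  series=[
    [[0,0,0,0,0,0.005,1],[0,0,0,0,0,0,1],[0,0,0,0,0,0,1]],
  ],
)

```text
clock: 13.6
eef_pos: [500.0, 270.2, 44.5]
tool_rot: [-3.141, -0.0, -0.298]
force: [-1.0, -0.6, 5.4]
width: 21.1
gripper_force: 60.0
```

Emit:
step_arm(
  series=[
    [[0,0,0,0,0,0,0.75],[0,0,0,0,0,0,0.7],[0,0,0,0,0,0,0.6],[0,0,0,0,0,0,0.4],[0,0,0,0,0,0,0.4],[0,0,0,0,0,0,0.4],[0,0,0,0,0,0,0.4]],
  ],
)

```text
clock: 14.3
eef_pos: [499.9, 270.2, 43.9]
tool_rot: [3.142, 0.0, -0.298]
force: [-0.6, -0.1, -0.5]
width: 51.2
gripper_force: 0.0
```

Emit:
step_arm(
  series=[
    [[0,0,0,0,0,-0.05,0.4],[0,0,0,0,0,-0.1,0.4],[0,0,0,0,0,-0.2,0.4],[0,0,0,0,0,-0.25,0.4],[0,0,0,0,0,-0.25,0.4],[0,0,0,0,0,-0.25,0.4],[0,0,0,0,0,-0.25,0.4],[0,0,0,0,0,0,0.4]],
  ],
)

```text
clock: 15.1
eef_pos: [502.8, 271.9, 252.4]
tool_rot: [-3.133, -0.008, -0.298]
force: [0.6, 1.2, 0.1]
width: 51.3
gripper_force: 0.0
```

```bash
python3 - <<'E'
from cell import ctrl
from h import *
import cv2
s=ctrl.read_state();print(s['clock'],s['eef_pos'],s['force'],s['qpos'])
w=ctrl.get_image('wrist')
P=pickle.load(open('p0.pkl','rb'))
# stand b in top image: crop coords /5 + (410,230)
t=P['top']
C=[ray(t,(410+x/5,230+y/5),16) for x,y in [(468,432-0),(640,362),(708,518),(538,586)]] if 0 else [ray(t,(410+(x-400)/5,230+(y-300)/5),16) for x,y in [(468,432),(640,362),(708,518),(538,586)]]
L=np.array([[45,56],[45,-44],[-45,-44],[-45,56]])
A=np.array([[a,-b,1,0] for a,b in L]+[[b,a,0,1] for a,b in L],float)
r=np.linalg.lstsq(A,np.r_[[c[0] for c in C],[c[1] for c in C]],rcond=None);print(r[0],r[1],np.degrees(np.arctan2(r[0][1],r[0][0])))
print(ray(t,(410+245/5,230+160/5),98))
cv2.imwrite('pics/t2.png',w['img'][:,:,::-1])
E
```

```text
15.1 [502.76801944 271.91645628 252.43891328] [0.58923682 1.23153596 0.1219008 ] [-0.46803745  0.48686279 -0.11562008  1.72432395  0.06833528  0.92313471
 -2.4800952 ]
[ 9.14990656e-01  3.67917414e-01  5.13769110e+02 -3.10891912e+02] [2.19950418] 21.90504173968573
[ 512.3403707 -309.6032897   98.       ]
```

View pics/t2.png

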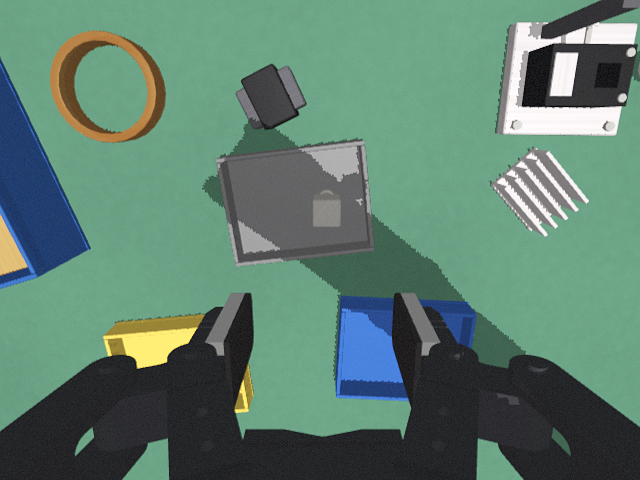

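Emit:
step_arm(
  series=[
    [[0,0,0,0.04,0.12,0,0.4],[0,0,0,0.07,0.235,0,0.4],[0,0,0,0.07,0.235,0,0.4],[0,0,0,0.07,0.235,0,0.4],[0,0,0,0.07,0.235,0,0.4],[0,0,0,0.07,0.235,0,0.4],[0,0,0,0.07,0.235,0,0.4],[0,0,0,0.07,0.235,0,0.4],[0,0,0,0.07,0.235,0,0.4],[0,0,0,0.07,0.235,0,0.4],[0,0,0,0.07,0.235,0,0.4],[0,0,0,0.07,0.235,0,0.4]],
  ],
)

```text
clock: 16.35
eef_pos: [494.4, -155.8, 244.9]
tool_rot: [3.141, 0.004, -0.299]
force: [0.9, 0.6, 0.1]
width: 51.2
gripper_force: 0.0
```

Emit:
step_arm(
  series=[
    [[0,0,0,0.07,0.235,0,0.4],[0,0,0,0.07,0.235,0,0.4],[0,0,0,0.07,0.235,0,0.4],[0,0,0,0.07,0.235,0,0.4],[0,0,0,0.04,0.12,0,0.4],[0,0,-0.173,0,0,0,0.4],[0,0,-0.173,0,0,0,0.4],[0,0,-0.173,0,0,0,0.4],[0,0,-0.173,0,0,0,0.4],[0,0,-0.173,0,0,0,0.4],[0,0,0,0,0,0,0.4],[0,0,0,0,0,0,0.4]],
  ],
)

```text
clock: 17.55
eef_pos: [495.3, -319.0, 245.7]
tool_rot: [-3.14, 0.001, 0.378]
force: [1.0, -0.7, -0.8]
width: 51.3
gripper_force: 0.0
```

```bash
python3 - <<'E'
from cell import ctrl
from h import *
import cv2
s=ctrl.read_state();print(s['clock'],s['eef_pos'],s['tool_rot'],s['qpos'])
w=ctrl.get_image('wrist');pickle.dump(w,open('w3.pkl','wb'))
c0=proj(w,(513,-310,98));print(c0,ctrl.recognise(w,'stud_b_head')[:2])
g=cv2.cvtColor(w['img'],cv2.COLOR_RGB2GRAY);x,y=c0.astype(int)
print(x,y);print(g[y-30:y+32:3,x-36:x+37:3])
h=cv2.HoughCircles(cv2.medianBlur(g[y-40:y+40,x-40:x+40],3),cv2.HOUGH_GRADIENT,1,8,param1=80,param2=10,minRadius=13,maxRadius=22)
print(h[0][:4]+[x-40,y-40,0] if h is not None else None)
E
```

```text
17.55 [ 495.3123697  -319.04793793  245.74694669] [-3.13997052e+00  8.73409282e-04  3.78144918e-01] [ 0.670253    0.53194008 -0.22613558  1.66995836  0.13903792  0.95727634
 -0.79874328]
[319.75824703 190.81198461] [{'centre': [322.4, 185.3], 'score': 0.61}]
319 190
[[ 36  33  33  40  33  40  37  44  42  39  39  43  44  38  37  42  39  89
  159 163  32 185 252 255 177]
 [187 185  28  38  38  42  39  40  38  41  39  40  41  38  41  44  38  39
  141  83  34 184 182 184 183]
 [185 184  32  38  32  41  42  44  43  45  36  66 114 117  98  73  39  40
   44  40  30 188 185 185 183]
 [185 183  22  44  35  40  41  38  41  47 124 124 126 122 121 122 102  35
   38  41  34 186 186 185 181]
 [185 185  23  39  41  41  43  46  36 125 136 160 156 157 155 154 121 125
   39  40  29 188 185 187 189]
 [183 185  42  41  36  44  45  43 124 151 154 155 155 159 157 154 153 131
   59  30  37 185 181 184 184]
 [184 183  57  36  41  40  42  33 155 156 159 153 155 154 157 157 152 154
  111  35  31 186 184 180 184]
 [183 184  48  37  41  33  34  64 156 157 156 154 152 155 155 156 152 148
  151  35  41 188 179 25
[... 715 characters left out ...]
0 216  75 255 255 255 255]
 [ 38  37  39  35  27  37  37  26  34  34  37  87 131 125 122  66  28  53
   65  70  84 255 255 255 255]
 [175 173 255 255 255 255 255 255 255 255 255 255 255 255 255 255 255 255
  255 255 255 255 255 255 255]
 [178 255 255 255 255 255 255 255 255 255 255 255 255 255 255 255 255 255
  255 255 255 255 255 255 172]
 [255 255 255 255 255 255 255 255 255 255 255 255 255 255 255 255 255 255
  255 255 255 255 255 255 189]
 [255 255 255 255 255 255 255 255 255 255 255 255 255 255 255 255 255 255
  255 255 255 255 255 255 255]
 [255 255 255 255 255 255 255 255 255 255 255 255 255 255 255 255 255 255
  255 255 255 255 255 255 255]]
[[323.5        186.5         20.29999924]]
```

```bash
python3 - <<'E'
from h import *
import cv2
p=pickle.load(open('w3.pkl','rb'))
g=cv2.cvtColor(p['img'],cv2.COLOR_RGB2GRAY)
m=((g>138)&(g<175)).astype(np.uint8)*1;m[:,:300]=0;m[:,342:]=0;m[:167]=0;m[208:]=0
m=cv2.morphologyEx(m,cv2.MORPH_OPEN,np.ones((5,5)))
cs,_=cv2.findContours(m,0,1);c=max(cs,key=cv2.contourArea);print(cv2.contourArea(c),cv2.minEnclosingCircle(c),cv2.fitEllipse(c),cv2.boundingRect(c))
e=cv2.fitEllipse(c)[0];X=ray(p,e,98);print(X)
from math import cos,sin
yaw=.378;d=X-np.array([495.3,-319.0,0]);print(d, d[0]*cos(yaw)+d[1]*sin(yaw), d[0]*sin(yaw)-d[1]*cos(yaw))
E
```

```text
925.0 ((323.0, 189.0), 20.000099182128906) ((321.7838134765625, 187.9044189453125), (33.30141067504883, 36.30171203613281), 121.8368911743164) (304, 171, 36, 34)
[ 515.43138586 -310.56257796   98.        ]
[20.13138586  8.43742204 98.        ] 21.82413822663728 -0.41204144231931217
```

Emit:
step_arm(
  series=[
    [[0,0,0,0.07,0,0,0.4],[0,0,0,0.07,-0.003,0,0.4],[0,0,0,0,0,0.2,0.4],[0,0,0,0,0,0.2,0.4],[0,0,0,0,0,0.2,0.4],[0,0,0,0,0,0.1,0.4],[0,0,0,0,0,0.1,0.4],[0,0,0,0,0,0,0.4],[0,0,0,0,0,0,0.4],[0,0,0,0,0,0,0.4]],
  ],
)

```text
clock: 18.65
eef_pos: [516.5, -311.2, 127.4]
tool_rot: [3.14, -0.001, 0.381]
force: [0.2, -0.6, 0.3]
width: 51.2
gripper_force: 0.0
```

```bash
python3 - <<'E'
from cell import ctrl
from h import *
import cv2
s=ctrl.read_state();print(s['clock'],s['eef_pos'],s['tool_rot'],s['force'])
p=ctrl.get_image('wrist');pickle.dump(p,open('w4.pkl','wb'))
x,y=proj(p,(514.5,-310.5,98));print(x,y);x=int(x);y=int(y)
g=cv2.cvtColor(p['img'],cv2.COLOR_RGB2GRAY)
print(g[y-36:y+37:4,x-40:x+41:4])
m=((g>138)&(g<175)).astype(np.uint8)
M=np.zeros_like(m);M[y-36:y+37,x-38:x+39]=1;m=cv2.morphologyEx(m*M,cv2.MORPH_OPEN,np.ones((5,5)))
cs,_=cv2.findContours(m,0,1);c=max(cs,key=cv2.contourArea);print(cv2.fitEllipse(c),cv2.boundingRect(c))
print(ray(p,cv2.fitEllipse(c)[0],98))
E
```

```text
18.65 [ 516.50442364 -311.20392183  127.41613796] [ 3.14024479e+00 -1.38143104e-03  3.81485679e-01] [ 0.20531666 -0.57067424  0.29280993]
318.8777928801557 284.329129316681
[[ 28  14  18  23  22  21  83  87  88  87  87  84  84  89  90  89  31  30
   21 234 225]
 [ 26  20  26  23   1  83  84  85  88  92  93  86  87  90  87  86  34  14
   18 226 219]
 [ 13  18  19  23  31  87  91  84  89 101 110  94  86  87  84  84  84  10
   12 227 220]
 [ 30  17  23  25  62  89  89 115 115 112 109 111 106 112  98  84  86  20
   16 224 218]
 [ 23  23  20  25  86  93 111 107 109 110 113 113 108 110 110 110  80   7
   19 227 222]
 [ 20  26  24  21  96 115 112 110 107 110 112 108 113 109 108 109 103  55
   15 222 219]
 [ 23  27  24  15 111 114 111 108 113 110 112 109 107 111 110 110 106  80
   41 223 219]
 [ 26  25  27  33 109 111 114 115 110 110 107 108 109 109 109 108 107 104
   46 226 222]
 [ 28  22  26  74 111 107 110 115 112 112 110 108 107 108 111 108 107 108
   44 223 218]
 [ 17  22  20  39 107 108 108 114 110 111 109 107 106 110 114 113 109 108
   33 222 218]
 [ 26  21  28  21 111 108 109 105 109
[... 182 characters left out ...]
 109 116 112 110 109 108 150 215
  217 216 214]
 [109 112 114 114 115 115 110 110 111 107 111 109 114 106 108 104 114 110
  116 115 117]
 [115 117 117 116 114 116 115 108 109 106 108 112 114 109 114 116 118 120
  118 117 117]
 [115 115 115 115 113 114 115 114 117 111 111 114 114 117 117 116 116 117
  113 116 117]
 [118 113 110 114 115 116 116 117 116 114 116 119 117 120 118 118 116 114
  116 115 115]
 [112 111 115 113 114 115 117 118 112 113 115 117 117 116 121 117 112 114
  117 114 118]
 [114 117 113 114 117 116 116 117 115 116 113 117 115 114 116 118 115 115
  116 112 115]]Traceback (most recent call last):
  File "<stdin>", line 11, in <module>
ValueError: max() iterable argument is empty
```

Emit:
step_arm(
  series=[
    [[0,0,0,-0.007,-0.007,0.1,0.4],[0,0,0,0,0,0.1,0.4],[0,0,0,0,0,0.1,0.4],[0,0,0,0,0,0.05,0.4],[0,0,0,0,0,0.05,0.4],[0,0,0,0,0,0,0.4],[0,0,0,0,0,0,0.4]],
  ],
)

```text
clock: 19.4
eef_pos: [514.2, -310.7, 66.5]
tool_rot: [3.142, -0.0, 0.381]
force: [0.6, -0.6, 0.4]
width: 51.4
gripper_force: 0.0
```

Emit:
step_arm(
  series=[
    [[0,0,0,0,0,0,0.5],[0,0,0,0,0,0,0.6],[0,0,0,0,0,0,0.65],[0,0,0,0,0,0,0.7],[0,0,0,0,0,0,0.75],[0,0,0,0,0,0,1],[0,0,0,0,0,0,1],[0,0,0,0,0,0,1],[0,0,0,0,0,0,1]],
  ],
)

```text
clock: 20.3
eef_pos: [514.3, -310.7, 66.9]
tool_rot: [3.141, -0.0, 0.381]
force: [-0.7, 0.1, 5.4]
width: 24.7
gripper_force: 58.6
```

Emit:
step_arm(
  series=[
    [[0,0,0,0,0,-0.007,1],[0,0,0,0,0,-0.007,1],[0,0,0,0,0,-0.007,1],[0,0,0,0,0,-0.007,1],[0,0,0,0,0,0,1],[0,0,0,0,0,0,1]],
  ],
)

```text
clock: 20.9
eef_pos: [513.5, -310.4, 70.0]
tool_rot: [-3.141, 0.001, 0.381]
force: [0.2, -0.1, -7.3]
width: 24.5
gripper_force: 59.2
```

Emit:
step_arm(
  series=[
    [[0,0,0,0,0,-0.007,1],[0,0,0,0,0,-0.007,1],[0,0,0,0,0,-0.007,1],[0,0,0,0,0,-0.007,1],[0,0,0,0,0,-0.007,1],[0,0,0,0,0,0,1],[0,0,0,0,0,0,1]],
  ],
)

```text
clock: 21.6
eef_pos: [513.6, -310.3, 75.6]
tool_rot: [-3.141, 0.001, 0.381]
force: [0.5, -0.2, -12.4]
width: 24.6
gripper_force: 59.5
```

Emit:
step_arm(
  series=[
    [[0,0,0,0,0,-0.006,1],[0,0,0,0,0,-0.004,1],[0,0,0,0,0,0,1],[0,0,0,0,0,0,1],[0,0,0,0,0,0,1],[0,0,0,0,0,0,1]],
  ],
)

```text
clock: 22.2
eef_pos: [513.6, -310.4, 77.2]
tool_rot: [-3.141, 0.001, 0.381]
force: [-1.2, 0.5, -14.8]
width: 24.4
gripper_force: 59.5
```

```bash
python3 - <<'E'
from cell import ctrl
from h import *
import cv2
f=[];z=[]
p=ctrl.get_image('scene');w=ctrl.get_image('wrist')
for i in range(2):
    s=ctrl.read_state();f.append(s['force'][2]);z.append(s['eef_pos'][2]);ctrl.recognise(w,'carriage_b')
s=ctrl.read_state();f.append(s['force'][2]);z.append(s['eef_pos'][2]);print(f,z,s['clock'])
pickle.dump((p,w),open('tug.pkl','wb'))
P=pickle.load(open('p0.pkl','rb'))['scene']['img']
f=lambda i:cv2.resize(i,(400,300),interpolation=cv2.INTER_CUBIC)
c=lambda i:f(i[295:355,150:230])
m=np.vstack([np.hstack([c(P),c(p['img'])]),np.hstack([f(pickle.load(open('w4.pkl','rb'))['img'][140:320,200:440]),f(w['img'][140:320,200:440])])])
cv2.imwrite('pics/tug.png',m[:,:,::-1])
E
```

```text
[np.float64(-15.139673931402573), np.float64(-15.002972456782343), np.float64(-15.454771331835751)] [np.float64(77.24496353605825), np.float64(77.275270974337), np.float64(77.27858408409114)] 22.4
```

View pics/tug.png

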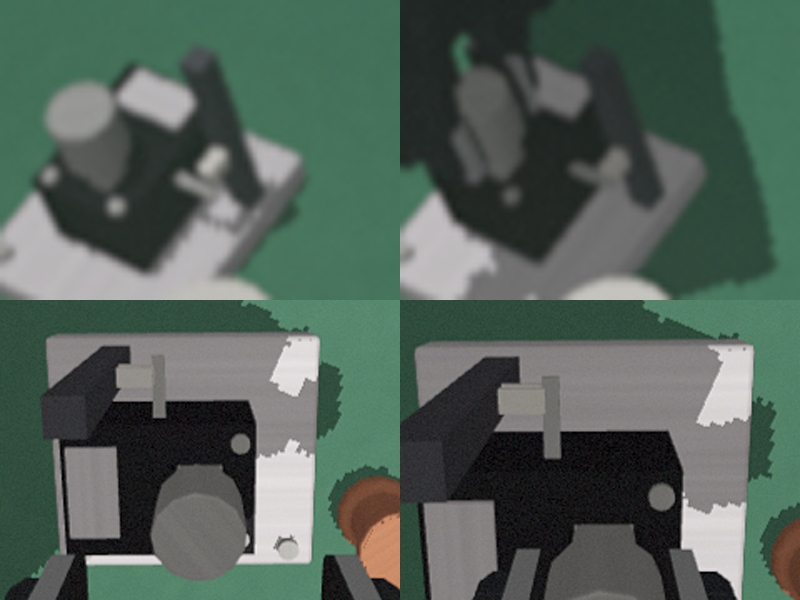

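Emit:
step_arm(
  series=[
    [[0,0,0,0,0,0,1],[0,0,0,0,0,0,1],[0,0,0,0,0,0,1],[0,0,0,0,0,0,1],[0,0,0,0,0,0,1],[0,0,0,0,0,0,1],[0,0,0,0,0,0,1],[0,0,0,0,0,0,1],[0,0,0,0,0,0,1],[0,0,0,0,0,0,1],[0,0,0,0,0,0,1],[0,0,0,0,0,0,1]],
  ],
)

```text
clock: 23.6
eef_pos: [513.9, -310.4, 77.4]
tool_rot: [-3.141, 0.0, 0.381]
force: [-2.3, 3.3, -13.7]
width: 24.6
gripper_force: 59.6
```

Emit:
step_arm(
  series=[
    [[0,0,0,0,0,0.007,1],[0,0,0,0,0,0.007,1],[0,0,0,0,0,0.007,1],[0,0,0,0,0,0.007,1],[0,0,0,0,0,0.007,1],[0,0,0,0,0,0.007,1],[0,0,0,0,0,0.007,1],[0,0,0,0,0,0.007,1],[0,0,0,0,0,0,1],[0,0,0,0,0,0,1]],
  ],
)

```text
clock: 24.6
eef_pos: [514.9, -311.1, 69.5]
tool_rot: [3.14, -0.001, 0.381]
force: [-1.0, 2.6, -8.6]
width: 24.5
gripper_force: 60.2
```

Emit:
step_arm(
  series=[
    [[0,0,0,0,0,0.007,1],[0,0,0,0,0,0.007,1],[0,0,0,0,0,0.005,1],[0,0,0,0,0,0,1],[0,0,0,0,0,0,1]],
  ],
)

```text
clock: 25.1
eef_pos: [515.2, -311.2, 67.0]
tool_rot: [3.139, -0.002, 0.381]
force: [0.1, 2.6, 3.0]
width: 24.6
gripper_force: 61.3
```

Emit:
step_arm(
  series=[
    [[0,0,0,0,0,0.003,1],[0,0,0,0,0,0,1],[0,0,0,0,0,0,1]],
  ],
)

```text
clock: 25.4
eef_pos: [515.2, -311.2, 66.9]
tool_rot: [3.139, -0.002, 0.381]
force: [-0.4, 2.2, 7.0]
width: 24.1
gripper_force: 61.8
```

Firmly seated; release gently and rise.

Emit:
step_arm(
  series=[
    [[0,0,0,0,0,0,0.72],[0,0,0,0,0,0,0.66],[0,0,0,0,0,0,0.55],[0,0,0,0,0,0,0.4],[0,0,0,0,0,0,0.4],[0,0,0,0,0,0,0.4],[0,0,0,0,0,0,0.4]],
  ],
)

```text
clock: 26.1
eef_pos: [514.0, -310.7, 65.6]
tool_rot: [3.142, 0.0, 0.381]
force: [0.8, -0.1, -0.0]
width: 51.6
gripper_force: 0.0
```

Emit:
step_arm(
  series=[
    [[0,0,0,0,0,-0.05,0.4],[0,0,0,0,0,-0.1,0.4],[0,0,0,0,0,-0.2,0.4],[0,0,0,0,0,-0.25,0.4],[0,0,0,0,0,-0.25,0.4],[0,0,0,0,0,-0.25,0.4],[0,0,0,0,0,-0.1,0.4],[0,0,0,0,0,0,0.4],[0,0,0,0,0,0,0.4],[0,0,0,0,0,0,0.4]],
  ],
)

```text
clock: 27.1
eef_pos: [513.1, -310.2, 244.6]
tool_rot: [-3.14, 0.002, 0.381]
force: [-0.1, -0.4, 0.2]
width: 51.5
gripper_force: 0.0
```

```bash
python3 - <<'E'
from cell import ctrl
from h import *
import cv2
s=ctrl.read_state();print(s['clock'],s['eef_pos'],s['width'],s['force'])
p=ctrl.get_image('scene');P=pickle.load(open('p0.pkl','rb'))['scene']
# head B/pointer shift against the first picture, and bystanders/tray
def sh(x0,y0,x1,y1):
    a=cv2.cvtColor(P['img'],7)[y0:y1,x0:x1];b=cv2.cvtColor(p['img'],7)[y0-8:y1+8,x0-8:x1+8]
    _,v,_,l=cv2.minMaxLoc(cv2.matchTemplate(b,a,cv2.TM_CCOEFF_NORMED));return round(v,3),(l[0]-8,l[1]-8)
for n,b in dict(headB=(155,308,182,335),pointB=(182,320,202,342),choke=(128,347,152,374),jar=(178,350,214,394),can=(273,248,292,284),heat=(286,216,318,240)).items(): print(n,sh(*b))
w=ctrl.get_image('wrist');print([r for r in ctrl.recognise(p,'stud_b')])
x,y=proj(w,(514.5,-310.5,98));print(x,y,ctrl.recognise(w,'stud_b_head')[:2])
E
```

```text
27.1 [ 513.09683431 -310.1797025   244.5895072 ] 51.46715210711562 [-0.14256116 -0.44437443  0.22834457]
headB (0.787, (0, 0))
pointB (0.93, (0, 0))
choke (1.0, (0, 0))
jar (0.947, (0, 1))
can (1.0, (0, 0))
heat (0.828, (0, 0))
[{'centre': [369.1, 193.7], 'score': 0.68}, {'centre': [166.7, 320.5], 'score': 0.55}]
323.6040828820717 216.99588828217784 [{'centre': [325.6, 213.8], 'score': 0.66}]
```

```bash
python3 -c "
from cell import ctrl
print(ctrl.finish_job())"
```

```text
the job is handed in; nothing more can be done
None
```

The square-headed stud came out freely when tugged, so I rejected it and stood it in the grey tray. The round-headed stud held at about 15 N for over a second, then I eased it back home and released it. The job is handed in at about 27 s.

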